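Set a twist-lock hand-rest post level with its fellow

ROBOT

A 6-joint arm with a two-finger parallel gripper is mounted at the origin on the work surface. World frame = base frame: x ahead of the robot, y to its left, z up, the work surface at z = 0. Lengths are in m, angles in rad, forces in N, time in s.
With the tool pointing down it reaches from about 0.375 to 0.825 m from the base axis. Payload 5.5 kg.
Tool frame: the origin (TCP) lies on the mounting face of the last link; the fingertips stand 173 mm ahead of it and the grasp point (between the pads) lies tcp_to_grasp ahead of it (tcp_to_grasp is the distance from the TCP to the grasp point, in m); z points along the fingers, y is the line along which they close (so a half turn about z gives the same grasp; the last joint's range is limited). The gripper opens to 85 mm and grips with 20 to 120 N. Pads are 22 mm wide; open, the fingers measure 114 mm over their backs; the gripper's body (76 mm by 85 mm) begins 54 mm behind the grasp point. The pads swing forward as they close: fully open they stand 13 mm farther back than shut.
Start: joints at [-1.105, 0.314, -0.047, 1.21, 0, 1.571], TCP at [0.269, -0.536, 0.405] pointing down, gripper open.
Joint ranges: [-2.67, 2.67], [-0.69, 1.73], [-1.03, 1.25], [-2.08, 2.16], [-1.42, 1.45], [-3.14, 3.14]. Speed limits (rad/s): [2.39, 2.39, 3.01, 3.14, 3.14, 3.14].

INTERFACE

Orientations are given as a unit quaternion [w, x, y, z].
In Python, from rig import read_state, camera, get_calibration, sign_off, tcp_to_grasp gives the robot as it stands.
- The arm moves only by the tool move_arm, never from a script. Its argument "motion" is a list that holds one entry, the list of rows, each a list of 5 numbers: the shift along the tool's x, y, z scaled (see below), then the turn about the tool's z scaled (see below), then the closure, from 0 (fully open) to 1 (shut). A call has 1 to 12 rows; each row is the pose to reach, as a shift and turn from the pose commanded when the call began, along the tool's axes at that moment; what a row does not reach only later rows make up. The controller multiplies each number of a shift by 0.2 m and each number of a turn by 120 degrees. A row lasts 1/12 s, in which the tool goes at most 41.7 mm and 7.16 degrees, less where a joint would pass 70% of its speed; a pose out of reach is approached as far as the arm can. A call with a number of a shift or a turn outside -1 to 1 is refused whole. A call with a gripper value outside its range is refused whole. The fingers move at their own pace and stop on an object; "force" is the grip in N (left out, the last holds). Time passes only in rows, so rows that repeat a pose let the fingers close. It gives the time, the measured TCP pose, the force, the opening and the grip force at its end, in the units of the state.
- read_state(): the state, without advancing time (a new reading comes with each control period).
- camera(name): name is "scene" or "top" or "wrist"; returns (picture, depth): 400x640x3 uint8, red, green, blue; 400x640 float32, m along the optical axis (not along the pixel's ray), 0 where there is no reading.
- get_calibration(name): a dict with "camera_matrix" (3x3 intrinsics, pixels), "R" (3x3) and "t" (3): a world point X has camera coordinates R X + t. Camera axes: x right, y down, z forward; pixel columns grow to the right and rows downward; lengths in m; the calibration is good to about 2 mm. A picture is of the moment at which its call begins: read the wrist's pose just before it. get_calibration takes no time and is no camera call; for the wrist camera it gives the pose at the moment of the call.
- sign_off(): hands the job in; it is judged then, once.
The state is a dict: "clock": time; "joint_positions": joint angles; "joint_vel": joint speeds; "effort": joint torques, N m; "tcp_pos": TCP position; "ee_rot": TCP orientation; "wrist_force": force on the tool from outside, world axes, zero at the start; "wrist_torque": the same for the moment, N m; "width": opening from 0.0 (shut) to 1.0 (fully open); "gripper_force": force on a finger pad.
Only numpy, scipy, OpenCV 4.12 (cv2) and the standard library are available. Lean on these libraries where they do the work, as an engineer would, in place of code of your own. Each camera call takes 0.05 s, during which the arm holds its last target. There are 200 camera calls.

TASK

One of the two telescopic hand-rest posts on the bench is set too low for the rest bar to lie level. Twist its six-sided head anticlockwise (seen from above) until the lock is fully free, draw it up until its top pad is level with the taller post's to within 5 mm, keeping hold so that it never drops, then twist it clockwise until it is firmly hand-tight but not forced, and let go. Leave the taller post and everything else on the bench as they stand.

Things in the scene. Friction and masses are not known exactly. Their poses are not given: they have to be found in the camera images.
- post_foot (a point): Foot of the low post, on its axis at bench level. Round grey foot, fixed and heavy, 110 mm across, 16 mm high; upright aluminium outer tube 35 mm across; ribbed black collar 42 mm across at its end, top 150 mm above the bench. A steel inner tube 22 mm across slides in it and carries the head. Which post stands on which side varies.
- section_head (a point): Centre of the low post's dark grey six-sided grip head: 40 mm across flats, 46 mm across corners, 32 mm high, 178 mm above the bench plus the extension. z is up; x points square out of one pair of flats, the other pairs lie 60 and 120 degrees from it. Grip it across a pair of flats.
- section_top (a point): Centre of the top face of the low post's black rubber pad (37 mm across, 4 mm high, on top of the head), 20 mm above the head's centre, 198 mm above the bench plus the extension; the height to be set. Axes as for section_head.
- other_top (a point): Centre of the top face of the taller post's rubber pad: the height to match, 26 to 73 mm above the low post's at the start. A locked post of the same make, to be left alone.
- extension (a joint): How far the low post's inner section is drawn out, in m: 0 pushed right in, 0.09 right out, 0.012 to 0.032 at the start. Free, it slides with 1 to 2 N of friction, and sinks by itself when nobody holds it.
- section: The low post's inner section: inner tube, head and pad in one piece, 0.36 to 0.65 kg in all; its origin is on the axis, 198 mm below the pad's top. It turns about the axis, clockwise from above to tighten. At the start it is locked, loosely or well, 0.45 to 0.58 rad clockwise of a firm stop at its loose end. 0.25 Nm breaks it loose, then 0.06 Nm turns it. Turn it to the stop before sliding.
- liner: Springy liner hidden in the low post's tube, jammed by an eccentric on the section's end. It is worn: at the new height it bites 0.05 to 0.7 rad clockwise of the loose stop; only feel tells where. From there torque grows 1.5 to 3 Nm per rad, with stick-slip (read the peaks). Hand-tight is 0.4 to 0.6 Nm (100 N of jamming per Nm); below 0.35 is not firm, above 0.7 is forced. It holds when let go.
- vial: Glass vial with a white cap, 27 mm across, 52 mm high; bystander.
- weight: Steel pattern weight, 48 mm across, 40 mm high; bystander.
- tiprack: Green box of pipette tips, 85 x 122 x 54 mm; bystander.
- tuberack: Dark red tube rack, 68 x 105 x 46 mm; bystander.
- brush: Wooden-handled brush lying near the robot; bystander.
- dish: Glass dish, 80 mm across, 18 mm high; bystander.
- spray: White bottle, 72 mm across, 170 mm high; bystander.
- ruler: Steel ruler, 30 x 305 x 3 mm; bystander.
Not all that is in view belongs to the job. Leave any yellow look-alike of the part that bears post_foot alone.

How it is judged:
On the way, in this order (a step that is already met when the one before it is completed fails the run):
1. the low post's lock is twisted fully free (contact force between section and liner below 2 N), for 0.2 s.
2. with the lock free, it is drawn up level with the taller post (within 5 mm) (contact force between section and liner below 5 N and z of section_top in the frame of other_top between -0.005 and 0.005 m), for 0.1 s.
At the end, for the whole second after the job is handed in: The low post's top pad is level with the taller post's within 5 mm, it is let go and stays there at rest, and its lock is firmly tight (jamming force over 35 N, a tightening torque of about 0.35 Nm) (z of section_top in the frame of other_top between -0.005 and 0.005 m and contact force between section and liner above 35 N and velocity of joint extension between -0.003 and 0.003 m/s); the robot touches nothing.
It fails at once if the lock is over-tightened (jamming force over 75 N, a torque of more than about 0.7 Nm) (contact force between section and liner above 75 N).
It fails at once if the inner section is dropped (sinks faster than 0.15 m/s) (velocity of joint extension below -0.15 m/s).
It fails at once if the inner section is slid along while the lock still bites (contact force between section and liner above 12 N and distance of section_top from where it was at the start of the episode above 0.006 m and (velocity of joint extension above 0.03 m/s or velocity of joint extension below -0.03 m/s)).
It fails at once if the taller post's setting is changed by more than 4 mm (distance of other_top from where it was at the start of the episode above 0.004 m).
It fails at once if something else on the bench is shifted by more than 25 mm (distance of any of vial, weight, tiprack, tuberack, brush, dish, spray, ruler from where it was at the start of the episode above 0.025 m).
It also fails if it takes over 67 s, if anything falls off the work surface, if the arm or the gripper's body presses on something with over 40 N, if the wrist force passes 120 N, or if a joint passes its speed limit or range.

## Working session

There is one attempt and no reset: what is moved stays moved. The work goes in short steps, Python scripts to look and compute and a tool call to move; the robot and the scene stay as the last step left them, time stands still between calls to the robot, and variables do not carry over. Pictures are saved under pics/ and viewed, at most 10 in all, crops included, and the job is handed in when it is done.

Besides the shell and the picture viewer there is one more tool, called after "Request:" as a command line: name --argument value ..., lists and objects as JSON in quotes. move_arm: Moves the arm, as the interface text tells. Its arguments: {"type":"object","properties":{"motion":{"type":"array","items":{"type":"array","items":{"type":"array","items":{"type":"number"}}}},"force":{"type":"number"}},"required":["motion"]}

```bash
mkdir -p pics
cat > h.py <<'E'
import numpy as np,cv2
from rig import read_state,camera,get_calibration,sign_off,tcp_to_grasp
def pts(name):
    c=get_calibration(name);im,d=camera(name)
    K=np.array(c["camera_matrix"]);R=np.array(c["R"]);t=np.array(c["t"])
    v,u=np.mgrid[0:400,0:640]
    p=np.stack([(u-K[0,2])/K[0,0]*d,(v-K[1,2])/K[1,1]*d,d],-1)
    P=(p-t)@R; P[d==0]=np.nan
    return im,P
def save(im,n): cv2.imwrite(n,cv2.cvtColor(im,cv2.COLOR_RGB2BGR))
E
python3 - <<'E'
from h import *
print(tcp_to_grasp if not callable(tcp_to_grasp) else tcp_to_grasp())
print(read_state())
for n in("scene","top"):
    im,P=pts(n);save(im,f"pics/{n}.png");np.save(f"{n}.npy",P)
    c=get_calibration(n);print(n,-np.array(c["R"]).T@c["t"])
    m=((P[...,2]>.12)&(P[...,2]<.32)&(P[...,0]>.3)).astype(np.uint8)
    k,l,s,_=cv2.connectedComponentsWithStats(m)
    for i in range(1,k):
        if s[i,4]>60:
            q=P[l==i];print(s[i],q.min(0),q.max(0),np.median(q,0))
E
```

```text
0.1547
{'clock': 0.0, 'joint_positions': array([-1.10497062e+00,  3.14232748e-01, -4.80830519e-02,  1.21023557e+00,
        4.83863471e-07,  1.57081479e+00]), 'joint_vel': array([-0.00206101, -0.00072267,  0.00076659, -0.00047203, -0.00066598,
       -0.00044304]), 'effort': array([ 9.97827374e-04, -5.39594042e+01,  3.39748728e+01,  1.93817262e-02,
       -7.18196873e-06,  8.69409803e-06]), 'tcp_pos': array([ 0.2693643 , -0.53580765,  0.40382856]), 'ee_rot': array([-8.53878656e-04,  9.72999957e-01,  2.30803625e-01, -2.02315079e-04]), 'wrist_force': array([ 0.24835524, -0.04546507, -0.93589214]), 'wrist_torque': array([-0.02637885,  0.03757018, -0.02248906]), 'gripper_force': 0.0, 'width': 0.9966777748736884}
scene [ 1.30784238 -0.20750771  0.70344482]
[612  53  28  60 891] [0.30034029 1.16023157 0.12077015] [0.35455404 1.28608073 0.31967335] [0.3329955  1.17613909 0.19999727]
[ 48 126  23  21 146] [ 0.30002824 -0.60226738  0.26179782] [ 0.31573966 -0.56935227  0.31985517] [ 0.30596285 -0.58657552  0.29579743]
[363 145  22  61 836] [0.5527455  0.10443743 0.12007365] [0.59782382 0.1479
[... 459 characters left out ...]
1]
top [ 0.3297041  -0.00930958  1.19638161]
[330 120  17  24 324] [ 0.70412819 -0.01691594  0.12659088] [0.74859004 0.02486356 0.20063664] [0.71818301 0.00369597 0.19339146]
[155 148  22  20 330] [0.56817996 0.42616685 0.12041596] [0.61819649 0.47764501 0.1734722 ] [0.58814286 0.44533972 0.13979964]
[270 161  22  31 461] [0.54807279 0.10458608 0.12768907] [0.59350872 0.14676615 0.27822151] [0.56441357 0.12179871 0.26739407]
[383 194  23  23 353] [ 0.53179825 -0.18722406  0.12707211] [ 0.57280112 -0.14327307  0.22100057] [ 0.5465829  -0.16231943  0.21377775]
[363 259  20  19 280] [ 0.36501536 -0.15400555  0.12571326] [ 0.40883321 -0.11333242  0.20144303] [ 0.38555422 -0.13119817  0.19535285]
```

View pics/scene.png

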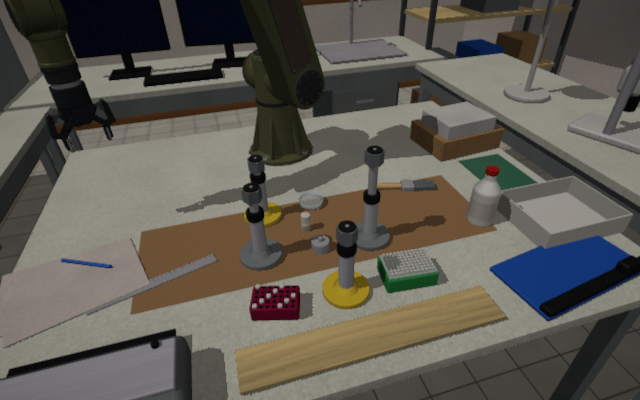

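View pics/top.png

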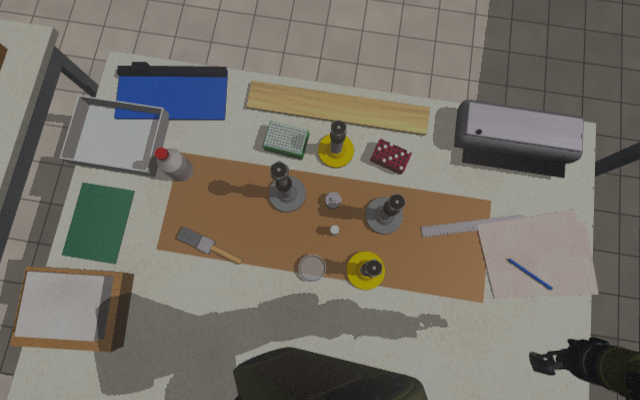

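The low grey post is at top-view pixel (393,203), and scene-view (252,195). The taller grey post is at top-view (280,172). The two on yellow feet, (338,128) and (371,268), are look-alikes. Next I'll get the pad centres and the move above the low post.

Run:
```python
from h import *
from scipy.spatial.transform import Rotation as Ro
for n in("scene","top"):
    P=np.load(n+".npy")
    for c in((.555,-.165),(.575,.126)):
        q=P[(np.hypot(P[...,0]-c[0],P[...,1]-c[1])<.035)&(P[...,2]>.15)]
        zt=np.percentile(q[:,2],90);a=q[abs(q[:,2]-zt)<.006]
        print(n,len(a),np.median(a[:,2]),a.min(0),a.max(0),(a.min(0)+a.max(0))/2)
s=read_state();w,x,y,z=s["ee_rot"];R=Ro.from_quat([x,y,z,w]).as_matrix();print(R.round(3))
c=get_calibration("wrist");Rw=np.array(c["R"]);cp=-Rw.T@c["t"]
print("cam in tool",R.T@(cp-s["tcp_pos"]),(Rw@R).round(3),c["camera_matrix"])
print("shift for tcp to (.55,-.165,.42)",R.T@(np.array([.55,-.165,.42])-s["tcp_pos"]))
```

```text
scene 170 0.21585806293369494 [ 0.53527766 -0.18688523  0.21051139] [ 0.57531051 -0.14342368  0.21895381] [ 0.55529408 -0.16515445  0.2147326 ]
scene 154 0.27126093463905965 [0.55508482 0.10497754 0.26572937] [0.59660006 0.14536522 0.27387001] [0.57584244 0.12517138 0.26979969]
top 215 0.2159405225505443 [ 0.53224371 -0.18626329  0.21216018] [ 0.57147441 -0.14459713  0.22100057] [ 0.55185906 -0.16543021  0.21658037]
top 227 0.2717015651023745 [0.5495252  0.10493099 0.267715  ] [0.59350872 0.14463431 0.27822151] [0.57151696 0.12478265 0.27296826]
[[ 0.893  0.449 -0.001]
 [ 0.449 -0.893  0.001]
 [ 0.    -0.002 -1.   ]]
cam in tool [ 0.07447079 -0.00052393  0.03037563] [[-0.001  1.    -0.   ]
 [-0.956 -0.001 -0.294]
 [-0.294 -0.     0.956]] [[354.98899836   0.         319.51586444]
 [  0.         354.98899836 199.02130432]
 [  0.           0.           1.        ]]
shift for tcp to (.55,-.165,.42) [ 0.41730642 -0.20533308 -0.01575107]
```

Request:
move_arm --motion '[[[0, 0, -0.22, 0, 0], [1, -0.5, -0.22, 0, 0], [1, -0.5, -0.22, 0, 0], [1, -0.5, -0.22, 0, 0], [1, -0.5, -0.22, 0, 0], [1, -0.5, -0.22, 0, 0], [1, -0.5, -0.22, 0, 0], [1, -0.5, -0.22, 0, 0]]]'

```text
clock: 0.77
tcp_pos: [0.405, -0.354, 0.4485]
ee_rot: [-0.001, 0.972, 0.233, 0.0]
wrist_force: [-0.9, 0.6, -0.6]
width: 0.996
gripper_force: 0.0
```

Request:
move_arm --motion '[[[1, -0.5, 0, 0, 0], [1, -0.5, 0, 0, 0], [1, -0.5, 0, 0, 0], [1, -0.5, 0, 0, 0], [1, -0.5, 0, 0, 0], [1, -0.5, 0, 0, 0], [1, -0.5, 0, 0, 0], [1, -0.5, 0, 0, 0]]]'

```text
clock: 1.43
tcp_pos: [0.5372, -0.1778, 0.4481]
ee_rot: [0.0, 0.973, 0.231, -0.001]
wrist_force: [-0.7, -1.2, -0.4]
width: 0.999
gripper_force: 0.0
```

Run:
```python
from h import *
s=read_state();print(s["clock"],s["joint_positions"],s["tcp_pos"],s["ee_rot"],s["wrist_force"],s["wrist_torque"])
im,P=pts("wrist");save(im,"pics/w1.png");np.save("w1.npy",P)
for c in((.555,-.165),(.575,.126)):
    q=P[(np.hypot(P[...,0]-c[0],P[...,1]-c[1])<.035)&(P[...,2]>.15)&(P[...,2]<.29)]
    if len(q)<20: continue
    zt=np.percentile(q[:,2],90);a=q[abs(q[:,2]-zt)<.004]
    print(len(a),np.median(a[:,2]),a.min(0),a.max(0),(a.min(0)+a.max(0))/2)
```

```text
1.4333 [-3.19384625e-01  2.36036007e-01 -5.11008141e-02  1.28479079e+00
 -8.14409354e-04  2.35518931e+00] [ 0.53715166 -0.17777469  0.44811934] [ 4.94855724e-05  9.72860056e-01  2.31393226e-01 -6.95211687e-04] [-0.66105175 -1.16766258 -0.40196971] [ 0.01848201  0.01850051 -0.01504299]
3046 0.21683492743585317 [ 0.53215908 -0.18627311  0.21355734] [ 0.57213297 -0.14206587  0.21914422] [ 0.55214603 -0.16416949  0.21635078]
```

View pics/w1.png

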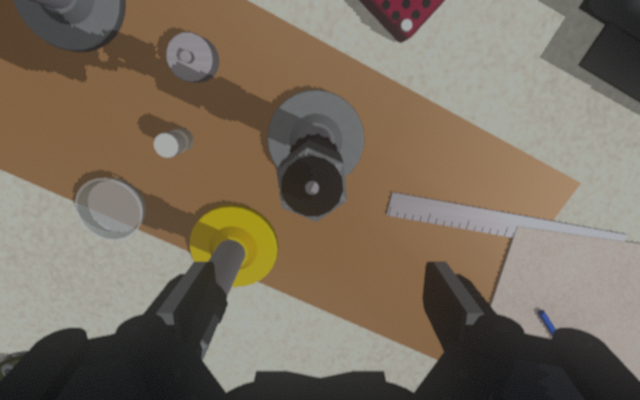

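The wrist view shows the low post's black pad at about (312,186), with the hex head just visible around it. I'll measure the hex angle.

Run:
```python
from h import *
P=np.load("w1.npy");im=cv2.imread("pics/w1.png")
print("pad", [np.nanmedian(P[180:195,295:305,2])])
# image-corrected pad circle centre
a=(abs(P[...,2]-.2168)<.0025)&(np.hypot(P[...,0]-.552,P[...,1]+.1645)<.03)
(cx,cy),r=cv2.minEnclosingCircle(np.argwhere(a)[:,::-1].astype(np.float32));print(cx,cy,r,P[int(cy),int(cx)+12])
c=np.array([.552,-.1645])
d=P[...,:2]-c;rr=np.hypot(*np.moveaxis(d,-1,0));th=np.degrees(np.arctan2(d[...,1],d[...,0]))
m=(rr<.03)&(P[...,2]>.180)&(P[...,2]<.23)
for t in range(-180,180,10):
    k=m&(abs(th-t)<5); kk=k&(P[...,2]>.2075)
    print(t,(np.percentile(rr[k],98)*1e3).round(1),(np.percentile(rr[kk],98)*1e3).round(1) if kk.any() else 0)
cv2.imwrite("pics/w1c.png",cv2.convertScaleAbs(cv2.resize(im[135:235,260:365],None,fx=5,fy=5,interpolation=cv2.INTER_CUBIC),alpha=2.2,beta=20))
```

```text
pad [np.float64(0.2169669974440897)]
312.25439453125 184.75564575195312 34.323333740234375 [ 0.55719998 -0.16995965  0.21635161]
-180 19.7 19.7
-170 19.9 19.9
-160 20.7 20.7
-150 22.2 22.2
-140 21.7 21.7
-130 20.2 20.2
-120 20.0 20.0
-110 19.8 19.8
-100 20.6 20.6
-90 22.3 22.3
-80 21.6 21.6
-70 20.1 20.1
-60 19.8 19.8
-50 19.6 19.6
-40 20.5 20.5
-30 22.9 22.6
-20 22.4 22.1
-10 20.9 20.8
0 20.1 20.1
10 20.5 20.3
20 21.4 21.2
30 23.0 22.8
40 22.5 22.1
50 21.0 20.8
60 20.2 20.1
70 20.4 20.3
80 21.5 21.2
90 23.0 22.7
100 21.8 21.8
110 20.4 20.4
120 19.7 19.7
130 20.1 20.1
140 20.8 20.8
150 22.4 22.4
160 21.7 21.7
170 20.4 20.4
```

View pics/w1c.png

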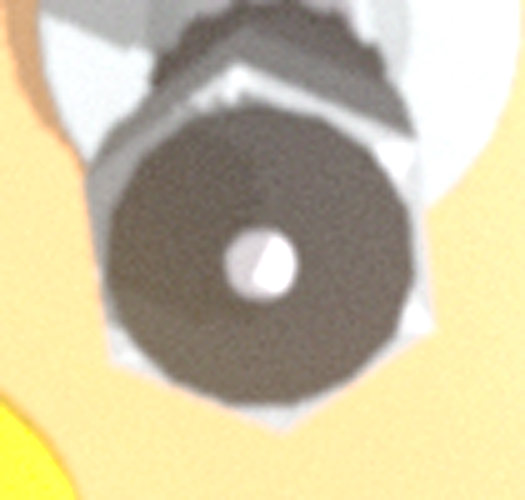

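The hex corners lie at about 33° (mod 60), so the flat normals are at 3/63/123°. I'll turn the tool 66° anticlockwise, which leaves joint 6 room both ways, and centre over the post.

Request:
move_arm --motion '[[[0.05, -0.013, 0, -0.06, 0], [0.099, -0.0265, 0, -0.12, 0], [0.099, -0.0265, 0, -0.18, 0], [0.099, -0.0265, 0, -0.24, 0], [0.099, -0.0265, 0, -0.3, 0], [0.099, -0.0265, 0, -0.36, 0], [0.099, -0.0265, 0, -0.42, 0], [0.099, -0.0265, 0, -0.48, 0], [0.099, -0.0265, 0, -0.52, 0], [0.099, -0.0265, 0, -0.5525, 0], [0.099, -0.0265, 0, -0.5525, 0], [0.099, -0.0265, 0, -0.5525, 0]]]'

```text
clock: 2.48
tcp_pos: [0.5516, -0.1656, 0.4487]
ee_rot: [0.0, 0.69, 0.724, -0.0]
wrist_force: [-1.0, 0.2, 0.2]
width: 0.999
gripper_force: 0.0
```

```bash
cat >> h.py <<'E'
from scipy.spatial.transform import Rotation as Ro
def st():
    s=read_state();w,x,y,z=s["ee_rot"];R=Ro.from_quat([x,y,z,w]).as_matrix()
    print("t",s["clock"],"tcp",s["tcp_pos"].round(4),"yaw",np.degrees(np.arctan2(R[1,0],R[0,0])).round(2),"j",s["joint_positions"].round(3),"F",s["wrist_force"].round(2),"T",s["wrist_torque"].round(3),"w",s["width"],s["gripper_force"])
    return s,R
E
python3 - <<'E'
from h import *
s,R=st()
im,P=pts("wrist")
q=P[(np.hypot(P[...,0]-.552,P[...,1]+.1645)<.03)&(P[...,2]>.19)]
a=q[abs(q[:,2]-.2168)<.004];print(np.median(a[:,2]),(a.min(0)+a.max(0))/2)
d=a[:,:2]-[.5525,-.1642];rr=np.hypot(*d.T);th=np.degrees(np.arctan2(d[:,1],d[:,0]))%60
q=q[q[:,2]>.2075];d=q[:,:2]-[.5525,-.1642];rr=np.hypot(*d.T);th=np.degrees(np.arctan2(d[:,1],d[:,0]))%60
# flats angle: maximise fit of hex support
r98=[np.percentile(rr[abs((th-t+30)%60-30)<3],98) for t in range(0,60,3)]
print(np.round(np.array(r98)*1e3,1), "corner", np.degrees(np.angle(np.sum(np.array(r98)*np.exp(1j*np.radians(6*np.arange(0,60,3))))))/6)
q=P[(np.hypot(P[...,0]-.575,P[...,1]-.126)<.035)&(P[...,2]>.2)]
if len(q): a=q[q[:,2]>np.percentile(q[:,2],90)-.004];print("other",len(a),np.median(a[:,2]))
E
```

```text
t 2.4833 tcp [ 0.5516 -0.1656  0.4487] yaw 92.74 j [-0.292  0.255 -0.026  1.291 -0.     1.231] F [-1.    0.15  0.19] T [ 0.002  0.025 -0.023] w 0.9986260700168695 0.0
0.2167633256622273 [ 0.55220888 -0.16451205  0.21587976]
[19.9 19.9 19.8 19.9 20.  20.2 20.5 21.3 27.5 29.6 30.1 30.1 29.3 28.9
 27.  25.5 23.6 20.3 20.1 19.9] corner -25.895401355476523
```

Request:
move_arm --motion '[[[0.005, 0.003, 0.1, 0, 0], [0.005, 0.003, 0.2, 0, 0], [0.005, 0.003, 0.3, 0, 0], [0.005, 0.003, 0.4, 0, 0], [0.005, 0.003, 0.485, 0, 0], [0.005, 0.003, 0.485, 0, 0], [0.005, 0.003, 0.485, 0, 0], [0.005, 0.003, 0.485, 0, 0]]]'

```text
clock: 3.2
tcp_pos: [0.5531, -0.1634, 0.3528]
ee_rot: [0.001, 0.689, 0.725, 0.0]
wrist_force: [0.2, 0.2, 1.1]
width: 1.002
gripper_force: 0.0
```

Request:
move_arm --motion '[[[0, 0, 0, 0, 0.4], [0, 0, 0, 0, 0.6], [0, 0, 0, 0, 0.8], [0, 0, 0, 0, 1], [0, 0, 0, 0, 1], [0, 0, 0, 0, 1], [0, 0, 0, 0, 1], [0, 0, 0, 0, 1], [0, 0, 0, 0, 1], [0, 0, 0, 0, 1]]]' --force 60

```text
clock: 4.03
tcp_pos: [0.5531, -0.1632, 0.3518]
ee_rot: [0.0, 0.688, 0.725, 0.0]
wrist_force: [1.8, -1.8, -0.3]
width: 0.461
gripper_force: 64.9
```

```bash
python3 -c "
from h import *
st()"
```

```text
t 4.0333 tcp [ 0.5531 -0.1632  0.3518] yaw 92.99 j [-0.287  0.295 -0.194  1.081 -0.     1.232] F [ 1.83 -1.83 -0.31] T [-0.295 -0.582  0.129] w 0.4606201400701449 64.85597391379997
```

Opening is 39 mm, so the grip is on the flats. Twisting anticlockwise now.

Request:
move_arm --motion '[[[0, 0, 0, -0.02, 1], [0, 0, 0, -0.04, 1], [0, 0, 0, -0.06, 1], [0, 0, 0, -0.08, 1], [0, 0, 0, -0.1, 1], [0, 0, 0, -0.12, 1], [0, 0, 0, -0.14, 1], [0, 0, 0, -0.16, 1], [0, 0, 0, -0.18, 1], [0, 0, 0, -0.2, 1], [0, 0, 0, -0.2, 1], [0, 0, 0, -0.2, 1]]]'

```text
clock: 5.03
tcp_pos: [0.5526, -0.1631, 0.3513]
ee_rot: [-0.0, 0.523, 0.852, -0.0]
wrist_force: [-1.4, -2.6, -3.9]
width: 0.461
gripper_force: 64.6
```

```bash
python3 -c "
from h import *
st()"
```

```text
t 5.0333 tcp [ 0.5526 -0.1631  0.3513] yaw 116.91 j [-0.287  0.296 -0.195  1.081 -0.     0.814] F [-1.41 -2.62 -3.88] T [-0.294 -0.509  0.071] w 0.4610292781620395 64.58287930581719
```

Request:
move_arm --motion '[[[0, 0, 0, -0.01, 1], [0, 0, 0, -0.02, 1], [0, 0, 0, -0.02, 1]]]'

```text
clock: 5.28
tcp_pos: [0.5526, -0.1632, 0.3513]
ee_rot: [-0.0, 0.504, 0.864, -0.0]
wrist_force: [-2.1, -3.5, -5.4]
width: 0.456
gripper_force: 64.3
```

```bash
python3 -c "
from h import *
st()"
```

```text
t 5.2833 tcp [ 0.5526 -0.1632  0.3513] yaw 119.44 j [-0.287  0.296 -0.195  1.081 -0.     0.77 ] F [-2.11 -3.5  -5.41] T [-0.419 -0.315  0.049] w 0.4564207344249131 64.34450971428305
```

Request:
move_arm --motion '[[[0, 0, 0, -0.01, 1], [0, 0, 0, -0.02, 1], [0, 0, 0, -0.02, 1]]]'

```text
clock: 5.53
tcp_pos: [0.5526, -0.1631, 0.3513]
ee_rot: [-0.0, 0.486, 0.874, -0.0]
wrist_force: [-1.8, -4.5, -6.6]
width: 0.459
gripper_force: 64.3
```

```bash
python3 -c "
from h import *
st()"
```

```text
t 5.5333 tcp [ 0.5526 -0.1631  0.3513] yaw 121.86 j [-0.287  0.296 -0.195  1.081 -0.     0.728] F [-1.85 -4.47 -6.61] T [-0.586 -0.013  0.075] w 0.4588370333439333 64.27795058581978
```

Request:
move_arm --motion '[[[0, 0, 0, -0.01, 1], [0, 0, 0, -0.02, 1], [0, 0, 0, -0.02, 1]]]'

```text
clock: 5.78
tcp_pos: [0.5524, -0.163, 0.3514]
ee_rot: [-0.001, 0.469, 0.883, -0.0]
wrist_force: [-4.0, -2.1, -4.7]
width: 0.464
gripper_force: 66.4
```

```bash
python3 -c "
from h import *
st()"
```

```text
t 5.7833 tcp [ 0.5524 -0.163   0.3514] yaw 124.12 j [-0.287  0.295 -0.195  1.082  0.     0.688] F [-4.05 -2.08 -4.68] T [-0.191  0.593 -1.443] w 0.4636368269229195 66.3563208127357
```

Request:
move_arm --motion '[[[0, 0, 0, -0.01, 1], [0, 0, 0, -0.015, 1], [0, 0, 0, -0.015, 1]]]'

```text
clock: 6.03
tcp_pos: [0.5521, -0.1626, 0.3514]
ee_rot: [-0.001, 0.454, 0.891, 0.0]
wrist_force: [-6.2, 0.1, -4.8]
width: 0.455
gripper_force: 83.0
```

```bash
python3 -c "
from h import *
st()"
```

```text
t 6.0333 tcp [ 0.5521 -0.1626  0.3514] yaw 126.05 j [-2.870e-01  2.950e-01 -1.950e-01  1.083e+00  1.000e-03  6.550e-01] F [-6.19  0.07 -4.76] T [ 0.27   1.126 -1.338] w 0.4552093054206596 83.03318836726248
```

The stop is reached: torque jumped to -1.4 Nm near yaw 124°. I'll ease off slightly and draw up 55.5 mm.

Request:
move_arm --motion '[[[0, 0, 0, 0.01, 1], [0, 0, 0, 0.015, 1], [0, 0, 0, 0.015, 1]]]'

```text
clock: 6.28
tcp_pos: [0.5522, -0.1625, 0.3514]
ee_rot: [-0.001, 0.466, 0.885, -0.0]
wrist_force: [-6.5, -0.5, -4.1]
width: 0.461
gripper_force: 77.2
```

```bash
python3 -c "
from h import *
st()"
```

```text
t 6.2833 tcp [ 0.5522 -0.1625  0.3514] yaw 124.41 j [-0.286  0.295 -0.195  1.083  0.     0.684] F [-6.46 -0.49 -4.05] T [ 0.195  1.11  -0.113] w 0.4605095713118616 77.19680771464482
```

Request:
move_arm --motion '[[[0, 0, -0.02, 0, 1], [0, 0, -0.04, 0, 1], [0, 0, -0.06, 0, 1], [0, 0, -0.08, 0, 1], [0, 0, -0.1, 0, 1]]]'

```text
clock: 6.7
tcp_pos: [0.5522, -0.1625, 0.3715]
ee_rot: [-0.001, 0.467, 0.885, -0.0]
wrist_force: [-6.6, -0.5, -5.8]
width: 0.459
gripper_force: 76.5
```

```bash
python3 -c "
from h import *
st()"
```

```text
t 6.7 tcp [ 0.5522 -0.1625  0.3715] yaw 124.38 j [-0.286  0.284 -0.163  1.126  0.     0.684] F [-6.56 -0.54 -5.83] T [ 0.222  1.059 -0.027] w 0.45948222084529744 76.49766271468252
```

Request:
move_arm --motion '[[[0, 0, -0.02, 0, 1], [0, 0, -0.04, 0, 1], [0, 0, -0.06, 0, 1], [0, 0, -0.08, 0, 1], [0, 0, -0.1, 0, 1], [0, 0, -0.12, 0, 1], [0, 0, -0.14, 0, 1], [0, 0, -0.16, 0, 1], [0, 0, -0.1765, 0, 1], [0, 0, -0.1765, 0, 1], [0, 0, -0.1765, 0, 1]]]'

```text
clock: 7.62
tcp_pos: [0.5521, -0.1625, 0.4073]
ee_rot: [-0.001, 0.467, 0.884, -0.0]
wrist_force: [-7.4, -1.2, -2.6]
width: 0.456
gripper_force: 76.8
```

Run:
```python
from h import *
st()
for n in("scene","top"):
    im,P=pts(n);save(im,f"pics/{n}2.png");np.save(n+"2.npy",P)
    for c,zz in(((.555,-.165),.29),((.575,.126),.29)):
        q=P[(np.hypot(P[...,0]-c[0],P[...,1]-c[1])<.026)&(P[...,2]>.15)&(P[...,2]<zz)]
        if len(q)<9: print(n,"few");continue
        a=q[abs(q[:,2]-.2715)<.006]
        print(n,len(a),np.median(a[:,2]),a.min(0),a.max(0))
```

```text
t 7.6167 tcp [ 0.5521 -0.1625  0.4073] yaw 124.38 j [-0.286  0.268 -0.103  1.203  0.     0.684] F [-7.45 -1.2  -2.64] T [0.319 1.377 0.011] w 0.4564487588291009 76.76856994628906
scene 151 0.27064377552019014 [ 0.52935718 -0.18512987  0.26569035] [ 0.57954168 -0.14895234  0.27651704]
scene 152 0.2713290465716006 [0.55495024 0.10465158 0.26563894] [0.59613982 0.14734124 0.27382062]
top few
top 248 0.2714994227092241 [0.5497447  0.10438653 0.26552661] [0.59323903 0.14552086 0.27623223]
```

Request:
move_arm --motion '[[[0, 0, 0, 0.01, 1], [0, 0, 0, 0.02, 1], [0, 0, 0, 0.03, 1], [0, 0, 0, 0.03, 1]]]'

```text
clock: 8.05
tcp_pos: [0.5522, -0.1625, 0.4073]
ee_rot: [-0.001, 0.495, 0.869, 0.0]
wrist_force: [-7.3, 0.4, -3.6]
width: 0.457
gripper_force: 77.3
```

Run:
```python
from h import *
st()
im,P=pts("wrist")
q=P[(np.hypot(P[...,0]-.552,P[...,1]+.1645)<.014)&(P[...,2]<.29)&(P[...,2]>.24)]
print("wrist pad z",len(q),np.median(q[:,2]) if len(q) else 0)
```

```text
t 8.05 tcp [ 0.5522 -0.1625  0.4073] yaw 120.73 j [-2.860e-01  2.670e-01 -1.030e-01  1.202e+00  1.000e-03  7.480e-01] F [-7.3   0.39 -3.55] T [ 0.351  1.353 -0.072] w 0.45681415035188616 77.27560465922579
wrist pad z 4335 0.2714249341820821
```

Request:
move_arm --motion '[[[0, 0, 0, 0.01, 1], [0, 0, 0, 0.02, 1], [0, 0, 0, 0.02, 1]]]'

```text
clock: 8.35
tcp_pos: [0.5523, -0.1624, 0.4072]
ee_rot: [-0.001, 0.513, 0.859, 0.0]
wrist_force: [-6.9, -0.4, -3.2]
width: 0.461
gripper_force: 77.3
```

```bash
python3 -c "
from h import *
st()"
```

```text
t 8.35 tcp [ 0.5523 -0.1624  0.4072] yaw 118.33 j [-2.860e-01  2.680e-01 -1.030e-01  1.202e+00  1.000e-03  7.900e-01] F [-6.87 -0.39 -3.22] T [ 0.286  1.253 -0.123] w 0.4614456655972885 77.25821781205013
```

Request:
move_arm --motion '[[[0, 0, 0, 0.01, 1], [0, 0, 0, 0.02, 1], [0, 0, 0, 0.02, 1]]]'

```text
clock: 8.6
tcp_pos: [0.5524, -0.1624, 0.4072]
ee_rot: [-0.001, 0.53, 0.848, 0.0]
wrist_force: [-6.3, -0.0, -3.0]
width: 0.459
gripper_force: 77.2
```

```bash
python3 -c "
from h import *
st()"
```

```text
t 8.6 tcp [ 0.5524 -0.1624  0.4072] yaw 115.93 j [-2.860e-01  2.680e-01 -1.030e-01  1.202e+00  1.000e-03  8.320e-01] F [-6.26 -0.03 -2.96] T [ 0.349  1.148 -0.079] w 0.4592789453036111 77.23523428430781
```

```bash
cat > t.py <<'E'
from h import *
s=read_state();w,x,y,z=s["ee_rot"];R=Ro.from_quat([x,y,z,w]).as_matrix()
print(round(s["clock"],2),"yaw",np.degrees(np.arctan2(R[1,0],R[0,0])).round(2),"Tz",s["wrist_torque"][2].round(3),"e6",s["effort"][5].round(3),"Fz",s["wrist_force"][2].round(2),"z",s["tcp_pos"][2].round(4))
E
python3 t.py
```

```text
8.6 yaw 115.93 Tz -0.079 e6 0.103 Fz -2.96 z 0.4072
```

Request:
move_arm --motion '[[[0, 0, 0, 0.01, 1], [0, 0, 0, 0.02, 1], [0, 0, 0, 0.02, 1]]]'

```text
clock: 8.85
tcp_pos: [0.5524, -0.1624, 0.4072]
ee_rot: [-0.001, 0.548, 0.836, 0.0]
wrist_force: [-5.4, 0.3, -3.7]
width: 0.455
gripper_force: 77.2
```

```bash
python3 t.py
```

```text
8.85 yaw 113.54 Tz -0.056 e6 0.103 Fz -3.73 z 0.4072
```

Request:
move_arm --motion '[[[0, 0, 0, 0.01, 1], [0, 0, 0, 0.02, 1], [0, 0, 0, 0.02, 1]]]'

```text
clock: 9.1
tcp_pos: [0.5525, -0.1623, 0.4072]
ee_rot: [-0.001, 0.565, 0.825, 0.0]
wrist_force: [-6.4, 1.1, -4.0]
width: 0.46
gripper_force: 77.2
```

```bash
python3 t.py
```

```text
9.1 yaw 111.14 Tz -0.047 e6 0.108 Fz -4.02 z 0.4072
```

Request:
move_arm --motion '[[[0, 0, 0, 0.01, 1], [0, 0, 0, 0.02, 1], [0, 0, 0, 0.02, 1]]]'

```text
clock: 9.35
tcp_pos: [0.5526, -0.1624, 0.4073]
ee_rot: [-0.001, 0.583, 0.813, 0.0]
wrist_force: [-5.6, 0.8, -3.7]
width: 0.459
gripper_force: 77.0
```

```bash
python3 t.py
```

```text
9.35 yaw 108.74 Tz -0.028 e6 0.145 Fz -3.66 z 0.4073
```

Request:
move_arm --motion '[[[0, 0, 0, 0.01, 1], [0, 0, 0, 0.02, 1], [0, 0, 0, 0.02, 1]]]'

```text
clock: 9.6
tcp_pos: [0.5527, -0.1624, 0.4072]
ee_rot: [-0.001, 0.6, 0.8, 0.0]
wrist_force: [-5.3, 1.2, -4.3]
width: 0.46
gripper_force: 76.8
```

```bash
python3 t.py
```

```text
9.6 yaw 106.3 Tz 0.087 e6 0.188 Fz -4.26 z 0.4072
```

Request:
move_arm --motion '[[[0, 0, 0, 0.01, 1], [0, 0, 0, 0.02, 1], [0, 0, 0, 0.02, 1]]]'

```text
clock: 9.85
tcp_pos: [0.5528, -0.1625, 0.4072]
ee_rot: [-0.0, 0.617, 0.787, 0.0]
wrist_force: [-4.3, 2.7, -4.1]
width: 0.461
gripper_force: 76.5
```

```bash
python3 t.py
```

```text
9.85 yaw 103.83 Tz 0.138 e6 0.26 Fz -4.12 z 0.4072
```

Request:
move_arm --motion '[[[0, 0, 0, 0.01, 1], [0, 0, 0, 0.01, 1]]]'

```text
clock: 10.02
tcp_pos: [0.5528, -0.1625, 0.4072]
ee_rot: [-0.0, 0.625, 0.781, 0.0]
wrist_force: [-4.9, 2.7, -3.8]
width: 0.463
gripper_force: 76.4
```

```bash
python3 t.py
```

```text
10.02 yaw 102.64 Tz 0.165 e6 0.301 Fz -3.79 z 0.4072
```

Request:
move_arm --motion '[[[0, 0, 0, 0.01, 1], [0, 0, 0, 0.02, 1], [0, 0, 0, 0.02, 1]]]'

```text
clock: 10.27
tcp_pos: [0.553, -0.1625, 0.4072]
ee_rot: [-0.0, 0.642, 0.767, 0.001]
wrist_force: [-3.5, 3.7, -3.0]
width: 0.461
gripper_force: 76.8
```

```bash
python3 t.py
```

```text
10.27 yaw 100.16 Tz 0.06 e6 0.235 Fz -3.01 z 0.4072
```

Request:
move_arm --motion '[[[0, 0, 0, 0.01, 1], [0, 0, 0, 0.02, 1], [0, 0, 0, 0.02, 1]]]'

```text
clock: 10.52
tcp_pos: [0.5531, -0.1627, 0.4072]
ee_rot: [-0.0, 0.658, 0.753, 0.001]
wrist_force: [-3.7, 3.7, -3.3]
width: 0.454
gripper_force: 75.8
```

```bash
python3 t.py
```

```text
10.52 yaw 97.75 Tz 0.304 e6 0.51 Fz -3.32 z 0.4072
```

Request:
move_arm --motion '[[[0, 0, 0, 0.01, 1], [0, 0, 0, 0.01, 1]]]'

```text
clock: 10.68
tcp_pos: [0.5531, -0.1627, 0.4072]
ee_rot: [-0.0, 0.666, 0.746, 0.001]
wrist_force: [-3.3, 3.9, -3.8]
width: 0.459
gripper_force: 75.6
```

```bash
python3 t.py
```

```text
10.68 yaw 96.56 Tz 0.348 e6 0.549 Fz -3.84 z 0.4072
```

Request:
move_arm --motion '[[[0, 0, 0, 0.01, 1], [0, 0, 0, 0.01, 1]]]'

```text
clock: 10.85
tcp_pos: [0.5533, -0.1626, 0.4072]
ee_rot: [-0.0, 0.674, 0.739, 0.001]
wrist_force: [-0.3, 6.0, -3.4]
width: 0.454
gripper_force: 76.8
```

```bash
python3 t.py
```

```text
10.85 yaw 95.31 Tz 0.138 e6 0.227 Fz -3.44 z 0.4072
```

Request:
move_arm --motion '[[[0, 0, 0, 0.004, 1], [0, 0, 0, 0.004, 1]]]'

```text
clock: 11.02
tcp_pos: [0.5533, -0.1626, 0.4072]
ee_rot: [-0.0, 0.677, 0.736, 0.001]
wrist_force: [-1.5, 5.9, -3.3]
width: 0.459
gripper_force: 77.0
```

```bash
python3 t.py
```

```text
11.02 yaw 94.84 Tz 0.037 e6 0.112 Fz -3.27 z 0.4072
```

Request:
move_arm --motion '[[[0, 0, 0, 0.005, 1], [0, 0, 0, 0.005, 1]]]'

```text
clock: 11.18
tcp_pos: [0.5533, -0.1626, 0.4072]
ee_rot: [-0.0, 0.68, 0.733, 0.001]
wrist_force: [-1.7, 4.8, -2.2]
width: 0.463
gripper_force: 76.7
```

```bash
python3 t.py
```

```text
11.18 yaw 94.24 Tz 0.089 e6 0.19 Fz -2.15 z 0.4072
```

Request:
move_arm --motion '[[[0, 0, 0, 0, 1], [0, 0, 0, 0, 1], [0, 0, 0, 0, 1]]]'

```text
clock: 11.43
tcp_pos: [0.5533, -0.1626, 0.4072]
ee_rot: [-0.0, 0.68, 0.733, 0.001]
wrist_force: [-1.2, 6.4, -2.4]
width: 0.455
gripper_force: 76.8
```

```bash
python3 t.py
```

```text
11.43 yaw 94.25 Tz 0.124 e6 0.075 Fz -2.41 z 0.4072
```

Torque peaks follow about 2 Nm/rad from an onset near yaw 110°. That puts the tightness at roughly 0.52 Nm now, so I'll let go and rise.

Request:
move_arm --motion '[[[0, 0, 0, 0, 0.4], [0, 0, 0, 0, 0.2], [0, 0, 0, 0, 0], [0, 0, 0, 0, 0], [0, 0, 0, 0, 0], [0, 0, 0, 0, 0], [0, 0, 0, 0, 0], [0, 0, 0, 0, 0]]]'

```text
clock: 12.1
tcp_pos: [0.5529, -0.1632, 0.4071]
ee_rot: [0.0, 0.68, 0.733, -0.0]
wrist_force: [-0.3, 1.1, -0.2]
width: 0.997
gripper_force: 0.0
```

Request:
move_arm --motion '[[[0, 0, -0.05, 0, 0], [0, 0, -0.15, 0, 0], [0, 0, -0.25, 0, 0], [0, 0, -0.35, 0, 0], [0, 0, -0.45, 0, 0], [0, 0, -0.45, 0, 0], [0, 0, -0.45, 0, 0], [0, 0, -0.45, 0, 0]]]'

```text
clock: 12.77
tcp_pos: [0.5528, -0.1631, 0.4969]
ee_rot: [-0.0, 0.68, 0.733, -0.0]
wrist_force: [-0.1, -1.3, -0.4]
width: 0.998
gripper_force: 0.0
```

Run:
```python
from h import *
s,R=st()
im,P=pts("wrist");save(im,"pics/w3.png")
for n,P in(("wrist",P),("scene",pts("scene")[1])):
  for c in((.552,-.1645),(.575,.126)):
    q=P[(np.hypot(P[...,0]-c[0],P[...,1]-c[1])<.03)&(P[...,2]>.24)&(P[...,2]<.285)]
    if len(q)>9: print(n,c,len(q),np.median(q[abs(q[:,2]-.2715)<.006][:,2]))
P=pts("wrist")[1]
d=P[...,:2]-[.5523,-.1644];rr=np.hypot(d[...,0],d[...,1]);th=np.degrees(np.arctan2(d[...,1],d[...,0]))
m=(rr<.03)&(P[...,2]>.262)&(P[...,2]<.28)
print([(t,(np.percentile(rr[m&(abs(th-t)<5)],98)*1e3).round(1)) for t in range(-170,180,10) if (m&(abs(th-t)<5)).any()])
```

```text
t 12.7667 tcp [ 0.5528 -0.1631  0.4969] yaw 94.31 j [-0.287  0.25   0.077  1.397 -0.     1.209] F [-0.08 -1.32 -0.39] T [-0.044 -0.027 -0.057] w 0.9977600320661355 0.0
wrist (0.552, -0.1645) 4257 0.27108437466614704
scene (0.552, -0.1645) 369 0.2701303853057857
scene (0.575, 0.126) 346 0.27131003952563115
[(-170, np.float64(20.3)), (-160, np.float64(21.3)), (-150, np.float64(22.7)), (-140, np.float64(21.9)), (-130, np.float64(20.6)), (-120, np.float64(20.0)), (-110, np.float64(20.4)), (-100, np.float64(21.2)), (-90, np.float64(22.8)), (-80, np.float64(21.5)), (-70, np.float64(20.6)), (-60, np.float64(18.9)), (-50, np.float64(20.1)), (-40, np.float64(21.0)), (-30, np.float64(22.3)), (-20, np.float64(21.5)), (-10, np.float64(20.0)), (0, np.float64(19.5)), (10, np.float64(20.0)), (20, np.float64(20.8)), (30, np.float64(22.6)), (40, np.float64(22.0)), (50, np.float64(20.7)), (60, np.float64(20.0)), (70, np.float64(20.1)), (80, np.float64(21.3)), (90, np.float64(22.6)), (100, np.float64(21.9)), (110, np.float64(20.7)), (120, np.float64(20.0)), (130, np.float64(20.3)), (140, np.float64(21.4)), (150, np.float64(22.7)), (160, np.float64(21.4)), (170, np.float64(20.8))]
```

```bash
python3 -c "
from h import *
print(sign_off())"
```

```text
the job is handed in; nothing more can be done
None
```

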